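Lift a router bit out of the cleaning tub with tongs

TASK

The router bits in the lidded grey cleaning tub are still filmed with caustic cleaner, so the robot itself must not touch them. First fold the tub's lid right back to its stop, then take the spring tongs out of their wooden block, close them on the shank of the widest bit (the one with the thick shank) and lift it out, leaving the other two bits in their holes and the spray can and tape measure where they stand. Finish holding the bit still in the squeezed tongs, cutter down, over the tub and a hand's breadth above its rim; do not put it down or let go.

Things in the scene. Friction and masses are not known exactly. Their poses are not given: they have to be found in the camera images.
- tub: the fixed grey sheet-steel cleaning tub, 140 (x) x 250 (y) x 85 mm tall, walls 4 mm, floor 4 mm thick, open on top under its lid; origin at the centre of its underside, x points from its front to its hinge side, y along the hinge, z up. A dark carrying loop stands 28 mm out from each end (+-y), 62 mm up
- tub_plate (a point): middle of the light grey drain plate in the tub, on its top face, 20 mm above the tub's underside. It has three 37 mm holes in a row along the tub's y, 60 mm apart, the middle one here; in each a router bit stands on the tub's floor, shank up
- tub_mouth (a point): centre of the tub's mouth, at the height of its rim, 85 mm above the table
- lid (a joint): angle of the tub's grey sheet-steel lid about its far edge: 0 shut, 1.95 (112 degrees) fully back on its stop, past upright. Starts between 0 and 0.3. The hinge is stiff, so the lid stays where it is left; 2 to 5 N at the pull moves it
- lid_hinge (a point): centre of the lid's hinge line, fixed on the tub, 76 mm from the tub's centre along its x and 86 mm above its underside; the line runs along the tub's y
- lid_pull (a point): grip point in the dark loop of 8 mm rod that juts 44 mm from the lid's front edge and turns with the lid, 177 mm from the hinge line. The loop's two side rods measure 44 mm over the outside, along the tub's y: pinched across them from above it can pivot between the pads as the lid swings. The point lies midway between the rods, 25 mm out from the lid's edge
- wide_bit: the router bit to lift: flat cutter disc 32 mm in diameter and 18 mm high, thick bright shank 12 mm in diameter from there up to 68 mm (thicker below 26 mm), 70 to 140 g; origin at the centre of the cutter's lower end, z up the shank. Stands in any of the three holes
- straight_bit: another router bit, to be left in its hole: cutter 20 mm in diameter, 30 mm high, thin shank 8 mm in diameter, 66 mm tall over all; origin at the centre of its lower end
- dovetail_bit: another router bit, to be left in its hole: tapered cutter 25 mm in diameter at the bottom, 22 mm high, thin shank 8 mm in diameter, 62 mm tall over all; origin at the centre of its lower end
- tongs_block: the fixed wooden block that the tongs stand in, 62 x 104 x 75 mm tall, with a mortise 23 x 63 mm (long way along y), 63 mm deep; origin at the centre of its underside
- tongs: spring tongs of bent 18 mm steel strip, 163 mm tall, 100 g, standing jaws down in the block; origin in the bow at the top, 12 mm under its crown and 151 mm above the jaw tips; z up along the tongs, y from the right arm to the left arm (the way they close). Black rubber grips, 20 mm wide, cover the arms' outsides from 15 to 59 mm below the origin
- tongs_grip (a point): grip point, midway between the rubber grips, 36 mm below the tongs' origin, 48 mm below the crown. Over the grips here the tongs measure 43 mm untouched (jaws 45 mm open), 34 mm with the jaws on a 12 mm shank, 31 mm with the jaws shut: squeezed by 3 mm they are held, with the jaws still about 30 mm open
- tongs_jaws (a point): middle of the jaws, midway between their rubber facings (18 mm wide, 27 mm high), 138 mm below the tongs' origin, 102 mm below the grip point; the jaw tips are 14 mm lower. Each jaw is 5 mm thick
- tongs_left: the tongs' arm and jaw on their +y side; origin at its pivot, 11 mm from the tongs' origin. The arms' spring pushes back at the grips with about 7 N at first and 13 N when closed on a 12 mm shank; of any force squeezed beyond that, a quarter reaches the jaws
- tongs_right: the tongs' arm and jaw on their -y side; origin at its pivot, 11 mm from the tongs' origin
- spray_can: spray can, 52 mm across, 161 mm tall, standing beside the work; leave it standing; origin at the centre of its foot
- tape_measure: tape measure, 38 x 92 x 66 mm, standing near the tongs; leave it; origin at the centre of its underside

How it is judged:
On the way, in this order (a step that is already met when the one before it is completed fails the run):
1. the lid is folded back to its stop (beyond 1.8 rad) (value of joint lid above 1.8 rad), for 0.2 s.
2. the tongs are held by the fingers, drawn up out of their block (contact force between the fingers and tongs above 0.5 N and height (world z) of tongs_jaws above 0.09 m and contact force between tongs and tongs_block below 0.02 N), for 0.2 s.
3. both jaws of the tongs press on the wide bit (contact force between each of tongs_left, tongs_right and wide_bit above 0.3 N), for 0.2 s.
At the end, for the whole second after the job is handed in: The wide bit hangs still, cutter down (within 20 degrees), gripped on the shank by both jaws of the tongs in the gripper and by nothing else, at least 25 mm above the rim and over the tub (within 100 mm of its centre); the lid stands back on its stop; the other two bits are in their holes (all of step 3 and height (world z) of wide_bit above 0.11 m and horizontal distance between wide_bit and tub_mouth below 0.1 m and angle between wide_bit's own z axis and vertical below 0.35 rad and z of tongs_jaws in the frame of wide_bit above 0.025 m and contact force between the fingers and tongs above 0.5 N and contact force between each of the arm, the fingers, tub and wide_bit below 0.02 N and contact force between tub and tongs below 0.02 N and linear speed of wide_bit below 0.03 m/s and value of joint lid above 1.8 rad and height (world z) of each of straight_bit, dovetail_bit below 0.03 m and distance of each of straight_bit, dovetail_bit from where it was at the start of the episode below 0.03 m); the arm keeps its last pose, push and grip.
It fails at once if the robot touches a router bit itself (contact force between any of the fingers, the arm and wide_bit above 0.3 N or contact force between any of the fingers, the arm and straight_bit above 0.3 N or contact force between any of the fingers, the arm and dovetail_bit above 0.3 N).
It fails at once if another bit is pulled out of its hole (distance of any of straight_bit, dovetail_bit from where it was at the start of the episode above 0.03 m).
It fails at once if the spray can or the tape measure is knocked about (distance of any of spray_can, tape_measure from where it was at the start of the episode above 0.03 m or angle between spray_can's own z axis and vertical above 0.4 rad).
It also fails if it takes over 69 s, if anything falls off the work surface, if the arm or the gripper's body presses on something with over 40 N, if the wrist force passes 120 N, or if a joint passes its speed limit or range.

ROBOT

A 6-joint arm with a two-finger parallel gripper is mounted at the origin on a cart in front of the work surface, level with it; the furniture and walls round the work are solid. World frame = base frame: x ahead of the robot, y to its left, z up, the work surface at z = 0. Lengths are in m, angles in rad, forces in N, time in s.
With the tool pointing down it reaches from about 0.375 to 0.9 m from the base axis. Payload 3.1 kg.
Tool frame: the origin (TCP) lies on the centre line of the jaws, within the pads' length; the fingertips stand 22 mm ahead of it and the grasp point (between the pads) lies 3 mm ahead of it; z points along the fingers, y is the line along which they close (so a half turn about z gives the same grasp; the last joint's range is limited). The gripper opens to 85 mm and grips with 20 to 120 N. Pads are 22 mm wide; open, the fingers measure 114 mm over their backs; the gripper's body (76 mm by 85 mm) begins 54 mm behind the grasp point. The pads swing forward as they close: fully open they stand 13 mm farther back than shut.
Start: joints at [-1.395, 0.527, 1.433, -0, 1.181, -0.178], TCP at [0.217, -0.586, 0.253] pointing down, gripper open.
Joint ranges: [-3.08, 3.08], [-0.75, 2.2], [0.22, 2.44], [-1.43, 4.57], [0, 2.65], [-2.85, 2.85]. Speed limits (rad/s): [2.79, 2.79, 3.14, 3.14, 3.14, 3.14].

INTERFACE

Orientations are given as a unit quaternion [x, y, z, w].
In Python, from station import manip gives the robot as it stands.
- The arm moves only by the tool drive_effector, called after ">>>" by a JSON object that holds its "name" and its "arguments". Schema: {"type":"object","properties":{"moves":{"type":"array","items":{"type":"array","prefixItems":[{"type":"array","items":{"type":"number"},"minItems":3,"maxItems":3},{"type":"number"},{"type":"number"}],"minItems":3,"maxItems":3},"minItems":1,"maxItems":20},"clamp_n":{"type":"number"},"only":{"type":"string"},"quiet":{"type":"boolean"},"lines":{"type":"string"}},"required":["moves"],"additionalProperties":false}. moves is a list of rows, 1 to 20 of them, each written [[dx, dy, dz], turn, opening]: dx, dy, dz in units of 100 mm, then a turn about the tool's z in rad, then the opening from 0.0 (shut) to 1.0 (fully open); each row is the pose to reach, as a shift and turn from the pose commanded when the call began, along the tool's axes at that moment; what a row does not reach only later rows make up. A row lasts 1/10 s, in which the tool goes at most 0.05 m and 0.15 rad, less where a joint would pass 70% of its speed; a pose out of reach is approached as far as the arm can. The fingers move at their own pace and stop on an object; clamp_n is the grip in N (left out, the last holds). Time passes only in rows, so rows that do not move let the fingers close. The tool returns the time, the measured TCP pose, the force, the opening and the grip force at its end. only (a regular expression) keeps the lines of the reply that match it, lines (a string "A,B") keeps lines A to B, and quiet returns only ok. Input that does not fit is refused with a message, and nothing moves.
- manip.sense(): the state, without advancing time (a new reading comes with each control period).
- manip.snapshot(name): name is "scene" or "top" or "wrist"; returns a dict with "pixels" (480x640x3 uint8, red, green, blue), "range_z" (480x640 float32, m along the optical axis (not along the pixel's ray), 0 where there is no reading), "fov_y" (degrees; the focal length in pixels is half the picture's height over the tangent of half this angle, whatever the lens; pixels are square), "cx", "cy" (the principal point, pixels), "R" (3x3) and "t" (3): a world point X has camera coordinates R X + t; the wrist camera has in their place "hand_eye" (4x4, takes a point from camera to tool coordinates, whose origin is the TCP and whose axes are the flange's). Camera axes: x right, y down, z forward; pixel columns grow to the right and rows downward; lengths in m; the calibration is good to about 2 mm. A picture is of the moment at which its call begins: read the wrist's pose just before it.
- manip.sign_off(): hands the job in; it is judged then, once.
The state is a dict: "t": time; "q": joint angles; "qd": joint speeds; "tau": joint torques, N m; "tcp_pos": TCP position; "tool_rot": TCP orientation; "force": force on the tool from outside, world axes, zero at the start; "ft_torque": the same for the moment, N m; "finger_gap": opening from 0.0 (shut) to 1.0 (fully open); "gripper_force": force on a finger pad.
Only numpy, scipy, OpenCV 4.12 (cv2) and the standard library are available. Lean on these libraries where they do the work, as an engineer would, in place of code of your own. Each camera call takes 0.05 s, during which the arm holds its last target. There are 200 camera calls.

## Working session

There is one attempt and no reset: what is moved stays moved. The work goes in short steps, Python scripts to look and compute and a tool call to move; the robot and the scene stay as the last step left them, time stands still between calls to the robot, and variables do not carry over. Pictures are saved under pics/ and viewed, at most 10 in all, crops included, and the job is handed in when it is done.

```bash
ls; mkdir -p pics; cat > h.py <<'E'
import numpy as np, cv2
from station import manip
from scipy.spatial.transform import Rotation as Ro
def snap(n):
    st=manip.sense(); s=manip.snapshot(n); return st,s
def cloud(n):
    st,s=snap(n); z=s["range_z"]; h,w=z.shape
    f=h/2/np.tan(np.radians(s["fov_y"])/2)
    v,u=np.mgrid[:h,:w]; P=np.stack([(u-s["cx"])/f*z,(v-s["cy"])/f*z,z],-1)
    if "hand_eye" in s:
        T=np.array(s["hand_eye"]); P=P@T[:3,:3].T+T[:3,3]
        P=P@Ro.from_quat(st["tool_rot"]).as_matrix().T+np.array(st["tcp_pos"])
    else: P=(P-np.array(s["t"]))@np.array(s["R"])
    P[z==0]=np.nan
    return s["pixels"],P
def save(im,name): cv2.imwrite("pics/"+name,cv2.cvtColor(im,cv2.COLOR_RGB2BGR))
E
python3 - <<'E'
from h import *
print(manip.sense())
for n in("top","scene"):
    im,P=cloud(n); save(im,n+"0.png"); np.save(n+"0.npy",P)
E
```

```text
pics
station.py
{'t': 0.0, 'q': array([-1.39450094e+00,  5.28480559e-01,  1.43392343e+00,  3.07569196e-05,
        1.18139563e+00, -1.78496663e-01]), 'qd': array([ 7.67753856e-05,  6.60163568e-04, -1.09587523e-03, -4.89170599e-04,
        5.16794572e-04,  1.86603382e-04]), 'tau': array([-1.00737849e-03, -4.42352915e+01, -1.78022969e+01, -3.52300585e-04,
        8.50008189e-03, -1.08860718e-05]), 'tcp_pos': array([ 0.21703834, -0.58538241,  0.25231801]), 'tool_rot': array([ 9.84306979e-01,  1.76461194e-01,  1.54352561e-05, -1.10346760e-03]), 'force': array([-1.52205916, -0.51791945, -0.49369462]), 'ft_torque': array([-0.01877911, -0.02992253,  0.07296096]), 'gripper_force': 0.0, 'finger_gap': 1.0032106991957634}
```

View pics/top0.png

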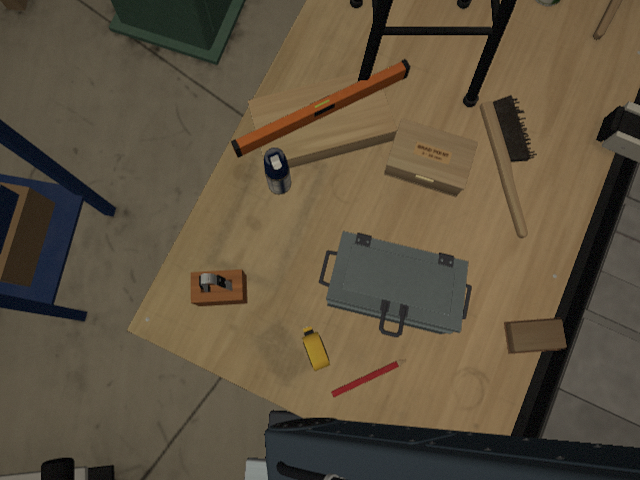

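View pics/scene0.png

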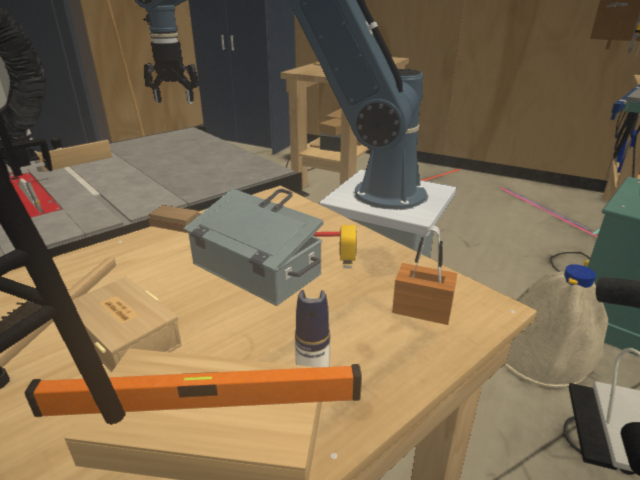

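The top view shows the tub at (400,283) with the lid pull at (392,318), the tongs in their block at (218,284), the tape at (316,348) and the can at (277,170). The scene view shows the lid slightly open. Next I'll measure these points.

```bash
python3 - <<'E'
from h import *
P=np.load("top0.npy"); im=cv2.imread("pics/top0.png")
np.set_printoptions(precision=4,suppress=True)
print("table",P[400,470],P[220,220],P[250,500])
def reg(u0,u1,v0,v1,zl,zh):
    Q=P[v0:v1,u0:u1].reshape(-1,3); return Q[(Q[:,2]>zl)&(Q[:,2]<zh)]
# lid: points in region; plane fit
Q=reg(335,462,240,322,.075,.2)
c=Q.mean(0); u,s,vt=np.linalg.svd(Q-c,full_matrices=False); print("lid",len(Q),c,vt[2],s)
L=reg(375,410,300,340,.06,.2); 
for v in range(300,338,3): print(v,[ (int(u),P[v,u].round(3).tolist()) for u in range(375,412,1) if P[v,u,2]>.05 and v>318][:40:4])
for nm,r in dict(tub=(315,475,228,336),block=(185,250,262,310),tongs=(195,240,262,300),tape=(298,332,322,372),can=(258,296,143,198)).items():
    for zl,zh in((.02,.3),(.06,.09),(.1,.3)):
        Q=reg(*r,zl,zh)
        if len(Q)>5:
            rr=cv2.minAreaRect(Q[:,:2].astype(np.float32)); print(nm,zl,zh,len(Q),rr,Q[:,2].max())
E
```

```text
table [ 0.2989 -0.2908 -0.0004] [ 0.6445  0.2684 -0.0032] [ 0.6195 -0.3507  0.0078]
lid 9023 [ 0.5179 -0.1152  0.1135] [ 0.2424 -0.034   0.9696] [6.6209 4.1546 0.6997]
300 []
303 []
306 []
309 []
312 []
315 []
318 []
321 [(380, [0.436, -0.08, 0.144]), (400, [0.439, -0.118, 0.139]), (404, [0.444, -0.134, 0.086]), (408, [0.444, -0.142, 0.084])]
324 [(380, [0.43, -0.08, 0.144]), (399, [0.433, -0.117, 0.137]), (403, [0.433, -0.123, 0.143])]
327 [(379, [0.424, -0.078, 0.146]), (399, [0.427, -0.116, 0.142])]
330 [(380, [0.419, -0.08, 0.148]), (384, [0.419, -0.087, 0.149]), (398, [0.422, -0.114, 0.143]), (402, [0.422, -0.121, 0.146])]
333 [(383, [0.414, -0.086, 0.149]), (387, [0.414, -0.093, 0.148]), (391, [0.415, -0.1, 0.15]), (395, [0.415, -0.108, 0.149]), (399, [0.416, -0.115, 0.152])]
336 [(394, [0.41, -0.107, 0.146])]
tub 0.02 0.3 10754 ((0.5107294917106628, -0.11680421233177185), (0.31079354882240295, 0.21290408074855804), 89.82643127441406) 0.1527551136632026
tub 0.06 0.09 821 ((0.5106593370437622, -0.11683119833469391), (0.3108084797859192, 0.2118852287530899), 89.98869323730469) 0.
[... 1066 characters left out ...]
753618597984314, 0.03455420583486557), (0.07192279398441315, 0.03757272660732269), 25.283971786499023) 0.0710785958759375
tape 0.06 0.09 540 ((0.37542906403541565, 0.034583188593387604), (0.06635432690382004, 0.03462740406394005), 25.254493713378906) 0.0710785958759375
can 0.02 0.3 1330 ((0.762559175491333, 0.14869734644889832), (0.10194592922925949, 0.08059921115636826), 3.9022769927978516) 0.1665559558136099
can 0.06 0.09 143 ((0.7591743469238281, 0.15509025752544403), (0.07798955589532852, 0.09192798286676407), 85.16007232666016) 0.08995725610534014
can 0.1 0.3 615 ((0.7359996438026428, 0.1418110430240631), (0.04415583983063698, 0.044110242277383804), 72.43254089355469) 0.1665559558136099
```

```bash
cat >> h.py <<'E'
def go(p,yaw=None):
    "tool-axes shift and turn to world TCP p, tool x at heading yaw (deg)"
    st=manip.sense(); R=Ro.from_quat(st["tool_rot"]).as_matrix()
    d=R.T@(np.array(p)-st["tcp_pos"]); h=np.degrees(np.arctan2(R[1,0],R[0,0]))
    t=0 if yaw is None else np.radians((h-yaw+180)%360-180)
    print("go",d.round(4),"turn",round(t,4),"heading",round(h,2),"tcp",np.round(st["tcp_pos"],4),"dist",round(np.linalg.norm(d),3),"gap",st["finger_gap"])
E
python3 - <<'E'
from h import *
go([.40,-.10,.36],-10)
# tub yaw/position: line fits on lid sides from top cloud
P=np.load("top0.npy")
for rng in ((335,470),):
    pts=[]
    for u in range(375,435):   # far (hinge) edge between hinges: first lid pixel from above
        v=next((v for v in range(225,300) if P[v,u,2]>.06),None)
        if v: pts.append(P[v+1,u])
    pts=np.array(pts); m=np.polyfit(pts[:,1],pts[:,0],1); print("far edge dx/dy",m,np.degrees(np.arctan(m[0])),pts.mean(0))
E
```

```text
go [ 0.3403 -0.3919 -0.1067] turn 0.5294 heading 20.33 tcp [ 0.2171 -0.5855  0.2524] dist 0.53 gap 1.0015313718466698
far edge dx/dy [0.17488559 0.6152944 ] 9.919884948498481 [ 0.59277623 -0.12875947  0.09137354]
```

The rows are not in the units I measure in: shifts go in units of 100 mm. I convert before sending: -0.3919 m is -3.919, -0.353 m is -3.53.

>>> {"name": "drive_effector", "arguments": {"moves": [[[0.34, -0.39, -0.107], 0.053, 1], [[0.68, -0.78, -0.213], 0.106, 1], [[1.02, -1.18, -0.32], 0.159, 1], [[1.36, -1.57, -0.427], 0.212, 1], [[1.7, -1.96, -0.533], 0.265, 1], [[2.04, -2.35, -0.64], 0.318, 1], [[2.38, -2.74, -0.747], 0.371, 1], [[2.72, -3.135, -0.853], 0.424, 1], [[3.06, -3.53, -0.96], 0.477, 1], [[3.403, -3.919, -1.067], 0.5294, 1], [[3.403, -3.919, -1.067], 0.5294, 1], [[3.403, -3.919, -1.067], 0.5294, 1], [[3.403, -3.919, -1.067], 0.5294, 1]]}}

```text
t: 1.4
tcp_pos: [0.3999, -0.1, 0.3598]
tool_rot: [0.996, -0.086, -0.0, 0.0]
force: [-0.2, -0.2, 0.3]
finger_gap: 1.002
gripper_force: 0.0
```

```bash
python3 - <<'E'
from h import *
im,P=cloud("wrist"); save(im,"w1.png"); np.save("w1.npy",P); go([.43,-.102,.2],-9.9)
E
```

```text
go [ 0.0302 -0.004   0.1596] turn -0.0015 heading -9.98 tcp [ 0.3998 -0.1006  0.3597] dist 0.163 gap 1.0001123320079057
```

View pics/w1.png

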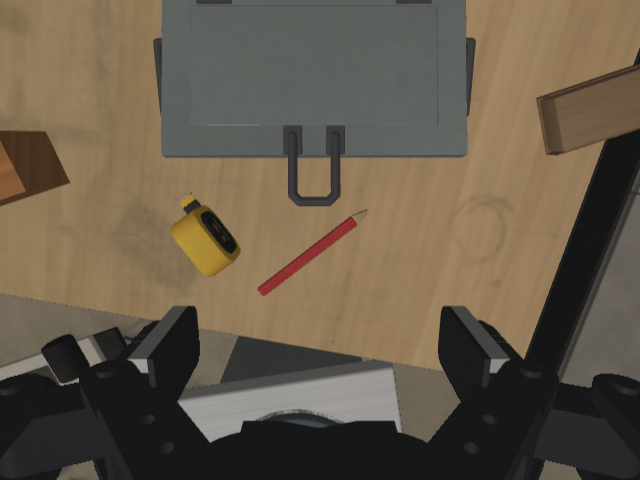

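The wrist view is square to the tub. The loop's side rods are at u≈293 and 336, its tip at v≈205, and the lid edge at v≈157.

```bash
python3 - <<'E'
from h import *
np.set_printoptions(precision=4,suppress=True)
P=np.load("w1.npy")
a=np.radians(-9.92); X=np.array([np.cos(a),np.sin(a)]); Y=np.array([-X[1],X[0]])
def tf(Q): return np.c_[Q[:,:2]@X,Q[:,:2]@Y,Q[:,2]]
Q=tf(P[20:155,170:460].reshape(-1,3)); Q=Q[np.isfinite(Q).all(1)&(Q[:,2]>.05)]
A=np.c_[Q[:,0],np.ones(len(Q))]; m=np.linalg.lstsq(A,Q[:,2],rcond=None)[0]; print("lid slope",m,np.arctan(-m[0]), "z at edge pts")
L=tf(P[150:212,280:350].reshape(-1,3)); L=L[np.isfinite(L).all(1)&(L[:,2]>.1)]
for v in (154,156,158): print("edge",tf(P[v,230:250]).mean(0))
for lo in np.arange(L[:,0].min(),L[:,0].max(),.006):
    S=L[(L[:,0]>=lo)&(L[:,0]<lo+.006)]; print(lo.round(4),len(S),S.min(0),S.max(0))
x0=L[:,0].min(); S=L[(L[:,0]>x0+.012)&(L[:,0]<x0+.024)]
g=np.array([x0+.018,(S[:,1].min()+S[:,1].max())/2]); print("grip tub",g,np.median(S[:,2]),"world",g[0]*X+g[1]*Y)
B=np.load("top0.npy")
E
```

```text
lid slope [-0.2777  0.262 ] 0.27091477290867755 z at edge pts
edge [0.4622 0.0365 0.1321]
edge [0.4602 0.0379 0.1253]
edge [0.4521 0.0619 0.    ]
0.4211 281 [ 0.4211 -0.0461  0.1449] [ 0.4271 -0.0066  0.1519]
0.4271 247 [ 0.4271 -0.0479  0.1432] [ 0.4331 -0.0049  0.1497]
0.4331 136 [ 0.4333 -0.0477  0.1407] [ 0.4391 -0.005   0.148 ]
0.4391 149 [ 0.4391 -0.0477  0.1397] [ 0.4451 -0.005   0.1461]
0.4451 134 [ 0.4454 -0.0477  0.1376] [ 0.451  -0.0049  0.1446]
0.4511 151 [ 0.4511 -0.0477  0.1361] [ 0.4571 -0.0049  0.1426]
0.4571 289 [ 0.4576 -0.0569  0.1235] [0.4631 0.0029 0.141 ]
0.4631 273 [ 0.4631 -0.0564  0.13  ] [0.4659 0.0022 0.1393]
grip tub [ 0.4391 -0.0263] 0.14433813171116772 world [ 0.428  -0.1016]
```

```bash
python3 - <<'E'
from h import *
go([.426,-.1012,.144],-9.92)
E
```

```text
go [ 0.0261 -0.0041  0.2156] turn -0.0011 heading -9.98 tcp [ 0.3998 -0.1006  0.3597] dist 0.217 gap 1.0001123320079057
```

In the tool's units: 0.2156 m is 2.156, 0.2 m is 2.

>>> {"name": "drive_effector", "arguments": {"moves": [[[0.13, -0.02, 0.45], 0, 1], [[0.26, -0.04, 0.9], 0, 1], [[0.26, -0.04, 1.35], 0, 1], [[0.26, -0.04, 1.75], 0, 1], [[0.26, -0.04, 2], 0, 1], [[0.26, -0.04, 2.156], 0, 1], [[0.26, -0.04, 2.156], 0, 0.3], [[0.26, -0.04, 2.156], 0, 0.3], [[0.26, -0.04, 2.156], 0, 0.3], [[0.26, -0.04, 2.156], 0, 0.3], [[0.26, -0.04, 2.156], 0, 0.3], [[0.26, -0.04, 2.156], 0, 0.3]], "clamp_n": 30}}

```text
t: 2.65
tcp_pos: [0.4268, -0.1008, 0.1451]
tool_rot: [0.996, -0.087, 0.001, 0.0]
force: [1.3, 3.5, 0.4]
finger_gap: 0.501
gripper_force: 31.2
```

```bash
python3 - <<'E'
from h import *
im,P=cloud("wrist"); save(im,"w2.png")
st=manip.sense(); print(st["force"]); go(st["tcp_pos"],-9.92)
x0=st["tcp_pos"]; 
phi0=.328
for f in np.linspace(phi0,2.0,18): print(f.round(3), (.177*(np.cos(phi0)-np.cos(f))).round(4), (-.177*(np.sin(f)-np.sin(phi0))).round(4))
E
```

```text
[1.28873666 2.99453434 0.50502686]
go [0. 0. 0.] turn -0.0019 heading -10.03 tcp [ 0.4268 -0.1008  0.145 ] dist 0.0 gap 0.5014841490140909
0.328 0.0 -0.0
0.426 0.0064 -0.0162
0.525 0.0144 -0.0316
0.623 0.0238 -0.0463
0.721 0.0347 -0.0599
0.82 0.0468 -0.0724
0.918 0.0601 -0.0836
1.016 0.0744 -0.0935
1.115 0.0896 -0.1019
1.213 0.1056 -0.1088
1.312 0.1222 -0.1141
1.41 0.1392 -0.1177
1.508 0.1565 -0.1196
1.607 0.1739 -0.1199
1.705 0.1912 -0.1184
1.803 0.2083 -0.1152
1.902 0.2251 -0.1104
2.0 0.2412 -0.1039
```

View pics/w2.png

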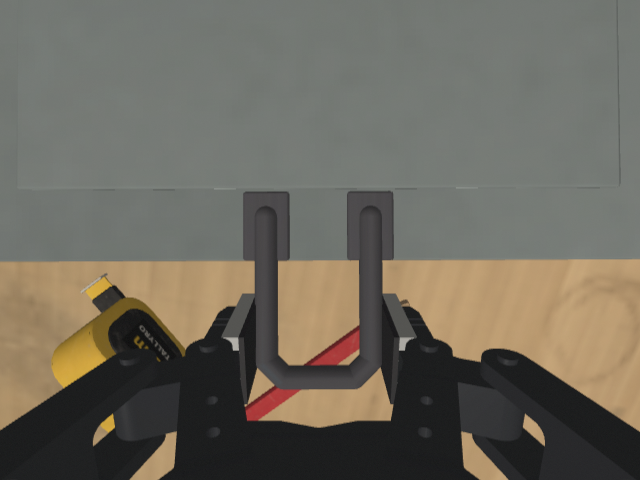

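The pads pinch both side rods (u≈250 and 390), with the loop tip at v≈375. I'll swing the first half and check the force.

In the tool's units: -0.1019 m is -1.019, -0.0935 m is -0.935.

>>> {"name": "drive_effector", "arguments": {"moves": [[[0.064, 0, -0.162], 0, 0.3], [[0.144, 0, -0.316], 0, 0.3], [[0.238, 0, -0.463], 0, 0.3], [[0.347, 0, -0.599], 0, 0.3], [[0.468, 0, -0.724], 0, 0.3], [[0.601, 0, -0.836], 0, 0.3], [[0.744, 0, -0.935], 0, 0.3], [[0.896, 0, -1.019], 0, 0.3], [[0.896, 0, -1.019], 0, 0.3]]}}

```text
t: 3.6
tcp_pos: [0.5151, -0.116, 0.247]
tool_rot: [0.996, -0.087, -0.0, -0.0]
force: [-1.4, 4.2, 3.8]
finger_gap: 0.499
gripper_force: 32.5
```

```bash
python3 - <<'E'
from h import *
st=manip.sense(); print(st["force"],st["tcp_pos"])
E
```

```text
[-1.42671113  4.19025018  3.75987646] [ 0.51508557 -0.11603621  0.24700748]
```

>>> {"name": "drive_effector", "arguments": {"moves": [[[0.16, 0, -0.069], 0, 0.3], [[0.326, 0, -0.122], 0, 0.3], [[0.496, 0, -0.158], 0, 0.3], [[0.669, 0, -0.177], 0, 0.3], [[0.843, 0, -0.18], 0, 0.3], [[1.016, 0, -0.165], 0, 0.3], [[1.187, 0, -0.133], 0, 0.3], [[1.355, 0, -0.085], 0, 0.3], [[1.516, 0, -0.02], 0, 0.3], [[1.516, 0, -0.02], 0, 0.3], [[1.516, 0, -0.02], 0, 0.3]]}}

```text
t: 4.7
tcp_pos: [0.6632, -0.1432, 0.2479]
tool_rot: [0.996, -0.087, -0.001, 0.0]
force: [0.1, -0.6, -0.1]
finger_gap: 0.299
gripper_force: 0.0
```

```bash
python3 - <<'E'
from h import *
st=manip.sense(); print(st["force"],st["tcp_pos"])
im,P=cloud("scene"); np.save("s3.npy",P); save(im,"s3.png")
E
```

```text
[ 0.12433287 -0.55039278 -0.0681581 ] [ 0.66317728 -0.14315584  0.24791979]
```

View pics/s3.png

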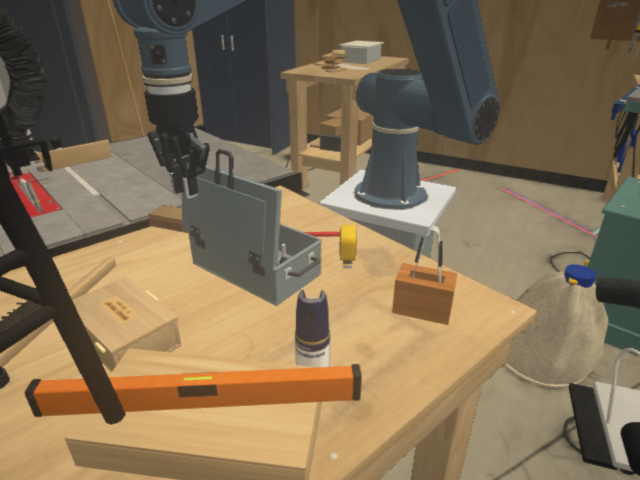

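The loop slipped out near the end. The lid now stands about upright, with its loop at (225,165), and the gripper is behind it. I'll rise, come round to the front, and push the lid's inner face beside the loop with closed fingers.

In the tool's units: -0.131 m is -1.31, -0.071 m is -0.71.

>>> {"name": "drive_effector", "arguments": {"moves": [[[0, 0, -0.4], 0, 0.3], [[0, 0, -0.8], 0, 0.2], [[0, 0, -1.2], 0, 0.1], [[-0.35, -0.2, -1.2], 0, 0], [[-0.75, -0.4, -1.2], 0, 0], [[-1.1, -0.6, -1.2], 0, 0], [[-1.31, -0.71, -1.2], 0, 0], [[-1.31, -0.71, -0.8], 0, 0], [[-1.31, -0.71, -0.35], 0, 0], [[-1.31, -0.71, 0], 0, 0], [[-1.31, -0.71, 0.33], 0, 0], [[-1.31, -0.71, 0.33], 0, 0]], "clamp_n": 30}}

```text
t: 5.95
tcp_pos: [0.5433, -0.0493, 0.2119]
tool_rot: [0.996, -0.087, -0.005, -0.001]
force: [-0.4, 0.3, -0.1]
finger_gap: 0.001
gripper_force: 0.0
```

```bash
python3 - <<'E'
from h import *
st=manip.sense(); print(st["force"],st["tcp_pos"]); p=st["tcp_pos"]
im,P=cloud("top"); a=np.radians(-9.92); X=np.array([np.cos(a),np.sin(a)]); Y=np.array([-X[1],X[0]])
print("tcp tub",p[:2]@X,p[:2]@Y)
Q=P.reshape(-1,3); Q=np.c_[Q[:,:2]@X,Q[:,:2]@Y,Q[:,2]]
S=Q[(Q[:,1]>-.15)&(Q[:,1]<-.08)&(Q[:,2]>.1)&(Q[:,0]>.5)&(Q[:,0]<.75)]
print(len(S),S.min(0),S.max(0),np.median(S,0))
E
```

```text
[-0.39937638  0.2628061  -0.08591852] [ 0.54330706 -0.04926969  0.21188964]
tcp tub 0.543672048599809 0.04506404409005107
404 [ 0.57852676 -0.14982278  0.10083452] [ 0.60779774 -0.08016915  0.23999042] [ 0.58764028 -0.11687219  0.23502768]
```

>>> {"name": "drive_effector", "arguments": {"moves": [[[0.15, 0, 0], 0, 0], [[0.3, 0, 0], 0, 0], [[0.45, 0, 0], 0, 0], [[0.55, 0, 0], 0, 0], [[0.65, 0, 0], 0, 0], [[0.75, 0, 0], 0, 0], [[0.83, 0, 0], 0, 0], [[0.89, 0, 0], 0, 0], [[0.89, 0, 0], 0, 0]]}}

```text
t: 6.9
tcp_pos: [0.6357, -0.0657, 0.2149]
tool_rot: [0.996, -0.087, 0.0, -0.0]
force: [0.4, -0.5, -0.3]
finger_gap: 0.0
gripper_force: 0.1
```

```bash
python3 - <<'E'
from h import *
st=manip.sense(); print(st["force"],st["tcp_pos"]); p=st["tcp_pos"]
im,P=cloud("top"); a=np.radians(-9.92); X=np.array([np.cos(a),np.sin(a)]); Y=np.array([-X[1],X[0]])
print("tcp tub",p[:2]@X,p[:2]@Y)
Q=P.reshape(-1,3); Q=np.c_[Q[:,:2]@X,Q[:,:2]@Y,Q[:,2]]
S=Q[(Q[:,1]>-.15)&(Q[:,1]<-.08)&(Q[:,2]>.1)&(Q[:,0]>.5)&(Q[:,0]<.75)]
print(len(S),S.min(0),S.max(0)); m=np.polyfit(S[:,2],S[:,0],1); print(m,np.pi/2+np.arctan(m[0]))
E
```

```text
[ 0.42587708 -0.49470256 -0.30923413] [ 0.63568087 -0.06572667  0.21492048]
tcp tub 0.6374998934834474 0.044766618503856465
1718 [ 0.61273222 -0.14999465  0.10007935] [ 0.66484927 -0.08003944  0.23453737]
[0.34337224 0.58174534] 1.9015545204351425
```

In the tool's units: 0.009 m is 0.09, 0.007 m is 0.07.

>>> {"name": "drive_effector", "arguments": {"moves": [[[0.04, 0, 0], 0, 0], [[0.07, 0, 0], 0, 0], [[0.09, 0, 0], 0, 0], [[0.09, 0, 0], 0, 0]]}}

```text
t: 7.35
tcp_pos: [0.6397, -0.0663, 0.215]
tool_rot: [0.996, -0.087, -0.005, -0.0]
force: [-11.7, 1.2, 4.5]
finger_gap: -0.001
gripper_force: 5.6
```

```bash
python3 - <<'E'
from h import *
st=manip.sense(); print(st["force"],st["tcp_pos"]); p=st["tcp_pos"]
im,P=cloud("top"); a=np.radians(-9.92); X=np.array([np.cos(a),np.sin(a)]); Y=np.array([-X[1],X[0]])
print("tcp tub",p[:2]@X,p[:2]@Y)
Q=P.reshape(-1,3); Q=np.c_[Q[:,:2]@X,Q[:,:2]@Y,Q[:,2]]
S=Q[(Q[:,1]>-.15)&(Q[:,1]<-.08)&(Q[:,2]>.1)&(Q[:,0]>.5)&(Q[:,0]<.75)]
m=np.polyfit(S[:,2],S[:,0],1); print(m,np.pi/2+np.arctan(m[0]),S.max(0))
E
```

```text
[-11.65137381   1.16461715   4.46712305] [ 0.63973465 -0.06634672  0.21495116]
tcp tub 0.6415998838714988 0.044854190256709295
[0.37465035 0.5789583 ] 1.929260423400636 [ 0.66906993 -0.08003387  0.23310147]
```

The lid is at its stop: 12 N of reaction and about 1.93 rad. I'll retreat and look into the tub.

>>> {"name": "drive_effector", "arguments": {"moves": [[[-0.3, 0, 0], 0, 0], [[-0.7, 0, 0], 0, 0], [[-1.1, 0.2, -0.2], 0, 0.2], [[-1.4, 0.4, -0.5], 0, 0.4], [[-1.4, 0.6, -0.9], 0, 0.6], [[-1.4, 0.7, -1.3], 0, 0.8], [[-1.4, 0.7, -1.7], 0, 1], [[-1.4, 0.7, -1.85], 0, 1], [[-1.4, 0.7, -1.85], 0, 1], [[-1.4, 0.7, -1.85], 0, 1]]}}

```text
t: 8.4
tcp_pos: [0.4938, -0.1118, 0.4002]
tool_rot: [0.996, -0.087, 0.001, 0.0]
force: [-0.2, 0.8, -1.4]
finger_gap: 0.997
gripper_force: 0.0
```

```bash
python3 - <<'E'
from h import *
im,P=cloud("wrist"); save(im,"w4.png"); np.save("w4.npy",P)
E
```

```text
(no output)
```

View pics/w4.png

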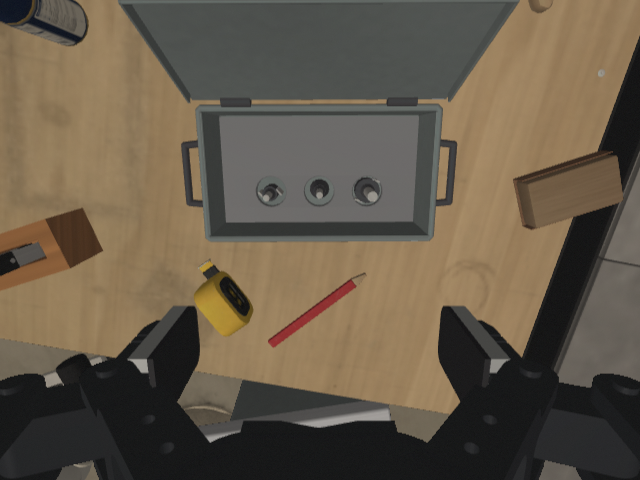

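The lid is back. The holes are at (271,191), (319,191) and (366,191), and the thick-shanked wide bit is in the right-hand (−y) one, with its shank top at about (372,196). Next I'll localize it.

```bash
python3 - <<'E'
from h import *
np.set_printoptions(precision=4,suppress=True)
P=np.load("w4.npy"); im=cv2.imread("pics/w4.png")
cv2.imwrite("pics/w4c.png",cv2.resize(im[165:220,245:395],None,fx=5,fy=5,interpolation=cv2.INTER_NEAREST))
a=np.radians(-9.92); X=np.array([np.cos(a),np.sin(a)]); Y=np.array([-X[1],X[0]])
for n,(u0,u1) in dict(L=(255,288),M=(303,335),R=(350,384)).items():
    Q=P[170:212,u0:u1].reshape(-1,3); Q=np.c_[Q[:,:2]@X,Q[:,:2]@Y,Q[:,2]]
    for lo in (.025,.035,.045,.055,.06,.065):
        S=Q[(Q[:,2]>lo)&(Q[:,2]<lo+.01)]
        if len(S)>3: print(n,lo,len(S),np.median(S,0),S.min(0),S.max(0))
rim=P[95:250,185:460].reshape(-1,3); Q=np.c_[rim[:,:2]@X,rim[:,:2]@Y,rim[:,2]]; S=Q[(Q[:,2]>.08)&(Q[:,2]<.09)&(Q[:,0]<.6)]
print("rim",S.min(0),S.max(0))
g=P[150:160,300:340].reshape(-1,3); print("plate z",np.median(g[:,2]))
B=P[200:300,0:105].reshape(-1,3); print(B[B[:,2]>.1][:5])
E
```

```text
L 0.025 121 [0.507  0.0302 0.0335] [0.4968 0.0188 0.0251] [0.5148 0.0476 0.035 ]
L 0.035 55 [0.5082 0.0305 0.0375] [0.4983 0.0241 0.0351] [0.5129 0.0412 0.0441]
L 0.045 12 [0.5088 0.0315 0.0513] [0.504  0.0296 0.0454] [0.5095 0.0354 0.0547]
L 0.055 11 [0.5085 0.0313 0.0618] [0.5047 0.0296 0.0563] [0.5095 0.036  0.0648]
L 0.06 25 [0.5068 0.0322 0.069 ] [0.5023 0.0296 0.0606] [0.5095 0.036  0.07  ]
L 0.065 41 [0.5058 0.0332 0.0702] [0.5023 0.0298 0.0657] [0.5092 0.0365 0.0714]
M 0.025 68 [ 0.5112 -0.0267  0.028 ] [ 0.5032 -0.0341  0.0253] [ 0.5155 -0.0193  0.0342]
M 0.035 7 [ 0.5113 -0.0267  0.0384] [ 0.5094 -0.0303  0.0361] [ 0.5122 -0.0231  0.042 ]
M 0.045 9 [ 0.5113 -0.0255  0.0512] [ 0.5094 -0.0302  0.046 ] [ 0.5121 -0.0231  0.0547]
M 0.055 13 [ 0.5102 -0.0278  0.063 ] [ 0.505  -0.0301  0.0553] [ 0.5119 -0.0232  0.0648]
M 0.06 42 [ 0.5087 -0.0266  0.0659] [ 0.505  -0.0301  0.0609] [ 0.5121 -0.0232  0.0682]
M 0.065 32 [ 0.5087 -0.0266  0.0662] [ 0.5053 -0.03    0.065 ] [ 0.5121 -0.0232  0.0682]
R 0.025 46 [ 0.5119 -0.083   0.0272] [ 0.5006 -0.0933  0.0251] [ 0.5226 -0.0784  0.0326]
R 0.035 16 [ 0.5117 -0.0825  0.0396] [ 0.5066 -0.0908  0.0354] [ 0.5134 -0.0804  0.0438]
R 0.045 14 [ 0.5115 -0.082   0.0499] [ 0.5048 -0.0879  0.0462] [ 0.5135 -0.0804  0.0537]
R 0.055 18 [ 0.5118 -0.0828  0.0592] [ 0.5054 -0.0906  0.0552] [ 0.5134 -0.0804  0.0648]
R 0.06 13 [ 0.5119 -0.0832  0.0648] [ 0.5071 -0.0906  0.0617] [ 0.5134 -0.0804  0.0682]
R 0.065 93 [ 0.5082 -0.0861  0.0721] [ 0.5025 -0.0918  0.0659] [ 0.5134 -0.0805  0.0741]
rim [ 0.4577 -0.1552  0.08  ] [0.6    0.1023 0.0884]
plate z nan
[[0.4995 0.2233 0.1084]
 [0.4993 0.2223 0.1083]
 [0.499  0.222  0.1074]
 [0.4986 0.2221 0.106 ]
 [0.4976 0.2257 0.1004]]
```

View pics/w4c.png

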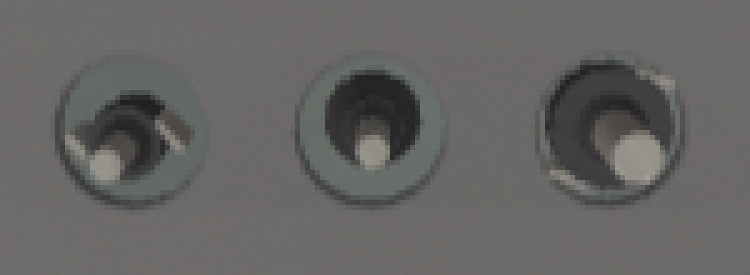

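The wide bit is at tub coordinates (.508, −.086) with its top at 0.072, which matches the expected height. On to the tongs.

```bash
python3 - <<'E'
from h import *
go([.45,.238,.36],7.3)
E
```

```text
go [-0.1034 -0.3367  0.0395] turn -0.3019 heading -10.0 tcp [ 0.4934 -0.1115  0.3992] dist 0.354 gap 1.0030127278882406
```

In the tool's units: -0.3367 m is -3.367, -0.295 m is -2.95.

>>> {"name": "drive_effector", "arguments": {"moves": [[[-0.129, -0.42, 0.05], -0.038, 1], [[-0.26, -0.84, 0.1], -0.075, 1], [[-0.39, -1.26, 0.15], -0.113, 1], [[-0.52, -1.68, 0.2], -0.151, 1], [[-0.65, -2.1, 0.25], -0.189, 1], [[-0.78, -2.53, 0.3], -0.226, 1], [[-0.9, -2.95, 0.35], -0.264, 1], [[-1.034, -3.367, 0.395], -0.3019, 1], [[-1.034, -3.367, 0.395], -0.3019, 1], [[-1.034, -3.367, 0.395], -0.3019, 1], [[-1.034, -3.367, 0.395], -0.3019, 1]]}}

```text
t: 9.55
tcp_pos: [0.4503, 0.2369, 0.3599]
tool_rot: [0.998, 0.063, -0.001, 0.0]
force: [-0.3, -0.3, 0.6]
finger_gap: 1.0
gripper_force: 0.0
```

```bash
python3 - <<'E'
from h import *
np.set_printoptions(precision=4,suppress=True)
im,P=cloud("wrist"); save(im,"w5.png"); Q=P.reshape(-1,3); Q=Q[np.isfinite(Q).all(1)&(abs(Q[:,0]-.489)<.08)&(abs(Q[:,1]-.244)<.08)]
for zl,zh in((.068,.085),(.1,.2),(.12,.15),(.155,.2),(.17,.2)):
    S=Q[(Q[:,2]>zl)&(Q[:,2]<zh)]
    if len(S)>9: print(zl,len(S),cv2.minAreaRect(S[:,:2].astype(np.float32)),np.median(S[:,2]),S[:,2].max())
go([.489,.244,.127],7.3)
E
```

```text
0.068 4774 ((0.4869582951068878, 0.24388109147548676), (0.06187744438648224, 0.10429979860782623), 7.487362861633301) 0.07523503942402637 0.08094028553406041
0.1 1282 ((0.48689746856689453, 0.24387237429618835), (0.020125458016991615, 0.04778950661420822), 7.818339824676514) 0.1700401262171778 0.1781282908300471
0.12 387 ((0.4869065582752228, 0.24370288848876953), (0.02009120211005211, 0.04431428015232086), 7.829496383666992) 0.14841307694227118 0.1499970058978729
0.155 771 ((0.48689937591552734, 0.24434828758239746), (0.01803090050816536, 0.025547266006469727), 7.2606096267700195) 0.17412312176217185 0.1781282908300471
0.17 642 ((0.48686689138412476, 0.24375614523887634), (0.017701130360364914, 0.02079855278134346), 6.885882377624512) 0.17459270442056707 0.1781282908300471
go [ 0.0393 -0.0027  0.2332] turn -0.0018 heading 7.19 tcp [0.4506 0.2366 0.3602] dist 0.236 gap 0.9995144066356952
```

View pics/w5.png

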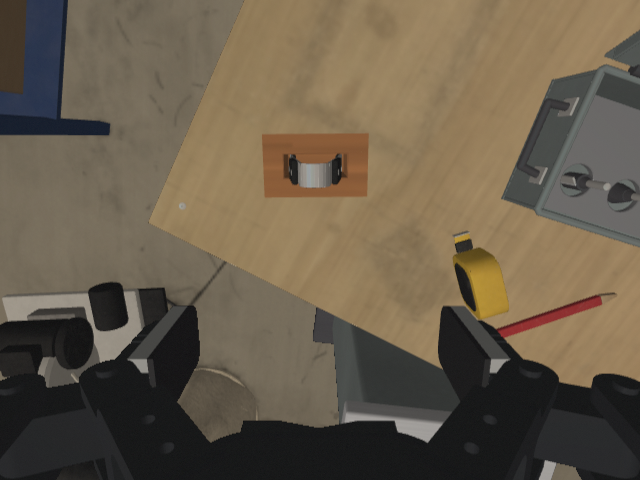

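The tongs stand centred in the block at (316,170), and the depth data put them at (.487, .244) with the crown at 0.1745. I'll descend and squeeze lightly.

>>> {"name": "drive_effector", "arguments": {"moves": [[[0.12, -0.01, 0.3], 0, 1], [[0.372, -0.03, 0.7], 0, 1], [[0.372, -0.03, 1.15], 0, 1], [[0.372, -0.03, 1.6], 0, 1], [[0.372, -0.03, 1.95], 0, 1], [[0.372, -0.03, 2.2], 0, 1], [[0.372, -0.03, 2.31], 0, 1], [[0.372, -0.03, 2.31], 0, 1], [[0.372, -0.03, 2.31], 0, 0.6], [[0.372, -0.03, 2.31], 0, 0.455], [[0.372, -0.03, 2.31], 0, 0.455], [[0.372, -0.03, 2.31], 0, 0.455], [[0.372, -0.03, 2.31], 0, 0.455]], "clamp_n": 40}}

```text
t: 10.9
tcp_pos: [0.4885, 0.2464, 0.1321]
tool_rot: [0.998, 0.064, 0.003, -0.001]
force: [-0.6, 1.8, 6.6]
finger_gap: 0.457
gripper_force: 9.1
```

```bash
python3 - <<'E'
from h import *
im,P=cloud("wrist"); save(im,"w6.png"); st=manip.sense(); print(st["force"],st["gripper_force"],st["finger_gap"])
E
```

```text
[-1.68461792  0.4249729   5.82541237] 9.131352397380397 0.4563711801319221
```

View pics/w6.png

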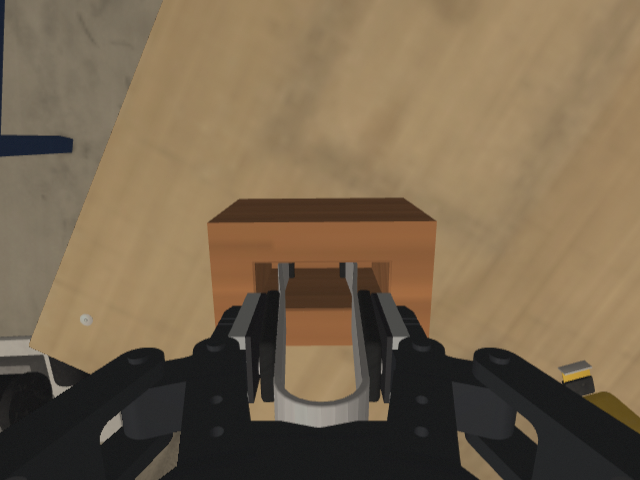

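The pads are on both rubber grips (u≈265 and 380) with 9 N of grip. I'll lift straight out.

In the tool's units: -0.165 m is -1.65, -0.135 m is -1.35.

>>> {"name": "drive_effector", "arguments": {"moves": [[[0, 0, -0.15], 0, 0.455], [[0, 0, -0.3], 0, 0.455], [[0, 0, -0.5], 0, 0.455], [[0, 0, -0.75], 0, 0.455], [[0, 0, -1.05], 0, 0.455], [[0, 0, -1.35], 0, 0.455], [[0, 0, -1.65], 0, 0.455], [[0, 0, -1.65], 0, 0.455], [[0, 0, -1.65], 0, 0.455], [[0, 0, -1.65], 0, 0.455]]}}

```text
t: 11.95
tcp_pos: [0.4858, 0.2452, 0.2938]
tool_rot: [0.998, 0.064, -0.001, 0.0]
force: [-0.2, 0.2, -1.9]
finger_gap: 0.454
gripper_force: 7.4
```

```bash
python3 - <<'E'
from h import *
np.set_printoptions(precision=4,suppress=True)
im,P=cloud("wrist"); im2,P2=cloud("scene"); st=manip.sense(); print(st["force"],st["gripper_force"],st["finger_gap"])
save(np.vstack([cv2.resize(im[200:480,150:490],None,fx=1,fy=1),im2[120:400,270:610]]),"c7.png")
R=Ro.from_quat(st["tool_rot"]).as_matrix()
for n,Q in(("wrist",P),("scene",P2)):
    Q=Q.reshape(-1,3); T=(Q-st["tcp_pos"])@R
    S=T[np.isfinite(T).all(1)&(abs(T[:,0])<.04)&(abs(T[:,1])<.04)&(T[:,2]>.03)&(T[:,2]<.16)]
    for lo in np.arange(.03,.16,.01):
        B=S[(S[:,2]>lo)&(S[:,2]<=lo+.01)]
        if len(B)>3: print(n,lo.round(3),len(B),B.min(0),B.max(0))
    print(n,S[:,2].max())
x=.508*np.array([np.cos(np.radians(-9.92)),np.sin(np.radians(-9.92))])
go([.4856,-.1724,.30],-9.92)
E
```

```text
[ 0.1925 -0.3024 -0.1316] 7.404957082180772 0.4549165946392426
wrist 0.03 91 [ 0.0039 -0.0158  0.0302] [0.0074 0.0168 0.0399]
wrist 0.04 64 [ 0.0065 -0.0167  0.0401] [0.0076 0.0179 0.0499]
wrist 0.05 65 [ 0.0028 -0.0181  0.0501] [0.0073 0.0193 0.0593]
wrist 0.06 144 [-0.0103 -0.0184  0.0601] [0.0076 0.0197 0.07  ]
wrist 0.07 192 [-0.0106 -0.0177  0.0701] [0.0074 0.019  0.08  ]
wrist 0.08 176 [-0.0107 -0.0173  0.0802] [0.0074 0.0187 0.09  ]
wrist 0.09 436 [-0.0108 -0.0172  0.09  ] [0.0074 0.0186 0.0998]
wrist 0.1 76 [ 0.001  -0.0175  0.1   ] [0.0073 0.019  0.1098]
wrist 0.11 61 [ 0.0017 -0.0182  0.11  ] [0.0072 0.0194 0.1193]
wrist 0.11925043944196126
scene 0.03 27 [-0.0099 -0.0176  0.0303] [0.0093 0.0147 0.0397]
scene 0.04 26 [-0.01   -0.0188  0.0408] [0.0092 0.0157 0.05  ]
scene 0.05 22 [-0.0109 -0.0198  0.0511] [0.0082 0.0172 0.0593]
scene 0.06 19 [-0.0097 -0.02    0.0603] [0.0074 0.0172 0.0689]
scene 0.07 24 [-0.0075 -0.0196  0.0704] [0.0085 0.0174 0.0799]
scene 0.08 23 [-0.0115 -0.019   0.0801] [0.0092 0.0165 0.0899]
scene 0.09 49 [-0.0126 -0.019   0.09  ] [0.0088 0.0167 0.0992]
scene 0.1 41 [-0.0118 -0.0194  0.1   ] [0.0091 0.0172 0.1094]
scene 0.11 36 [-0.0064 -0.0199  0.1102] [0.0078 0.018  0.1188]
scene 0.1188194911268142
go [-0.0534  0.4142 -0.0063] turn 0.3005 heading 7.3 tcp [0.486  0.2452 0.2933] dist 0.418 gap 0.4549165946392426
```

View pics/c7.png

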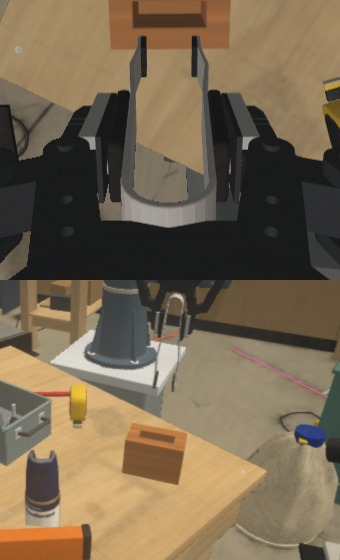

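The tongs hang square, with the tips 119 mm below the TCP and the jaws centred and about 28 mm open. The next move goes above the wide bit.

The rows are not in the units I measure in: shifts go in units of 100 mm. I convert before sending: 0.4142 m is 4.142, 0.373 m is 3.73.

>>> {"name": "drive_effector", "arguments": {"moves": [[[-0.05, 0.41, 0], 0.03, 0.455], [[-0.1, 0.83, 0], 0.06, 0.455], [[-0.16, 1.24, 0], 0.09, 0.455], [[-0.21, 1.66, 0], 0.12, 0.455], [[-0.27, 2.07, 0], 0.15, 0.455], [[-0.32, 2.48, 0], 0.18, 0.455], [[-0.37, 2.9, 0], 0.21, 0.455], [[-0.42, 3.31, 0], 0.24, 0.455], [[-0.48, 3.73, 0], 0.27, 0.455], [[-0.534, 4.142, 0], 0.3, 0.455], [[-0.534, 4.142, 0], 0.3, 0.455], [[-0.534, 4.142, 0], 0.3, 0.455]]}}

```text
t: 13.25
tcp_pos: [0.4859, -0.1727, 0.2936]
tool_rot: [0.996, -0.087, -0.001, -0.001]
force: [-0.4, 0.2, -0.9]
finger_gap: 0.462
gripper_force: 7.4
```

```bash
python3 - <<'E'
from h import *
np.set_printoptions(precision=4,suppress=True)
im,P=cloud("wrist"); st=manip.sense(); save(im[120:480,120:520],"w8.png"); print(st["gripper_force"],st["finger_gap"])
R=Ro.from_quat(st["tool_rot"]).as_matrix(); a=np.radians(-9.92)
T=(P.reshape(-1,3)-st["tcp_pos"])@R
S=T[np.isfinite(T).all(1)&(abs(T[:,0])<.04)&(abs(T[:,1])<.03)]
B=S[(S[:,2]>.095)&(S[:,2]<.125)]; print("jaws",B.min(0),B.max(0))
zt=st["tcp_pos"][2]
for lo in (.07,.06,.05,.04):
    B=S[(S[:,2]>zt-lo-.006)&(S[:,2]<zt-lo+.004)]; print("bit z",lo,len(B), B.min(0) if len(B) else 0,B.max(0) if len(B) else 0)
go([.487,-.1727,.157],-9.92)
E
```

```text
7.406578708905727 0.45832160839182134
jaws [-0.0019 -0.017   0.095 ] [0.0078 0.0207 0.1203]
bit z 0.07 155 [-0.0061 -0.0045  0.2197] [0.0057 0.0068 0.2277]
bit z 0.06 23 [ 0.0012 -0.0038  0.2281] [0.0057 0.0069 0.2376]
bit z 0.05 21 [ 0.0013 -0.004   0.2377] [0.0055 0.0071 0.2464]
bit z 0.04 22 [ 0.001  -0.0041  0.2481] [0.0055 0.0072 0.257 ]
go [0.0017 0.0011 0.1367] turn -0.0002 heading -9.93 tcp [ 0.4858 -0.1716  0.2937] dist 0.137 gap 0.45832160839182134
```

View pics/w8.png

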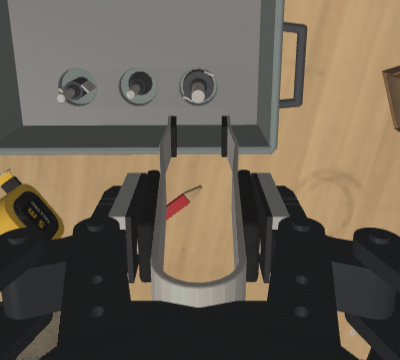

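The wide bit at (198,95) lies between the open jaws at u=173 and 226. The depth data put it within 1 mm of their centre. I've now viewed 11 pictures, one over the limit of 10, so from here on I'll use numbers only. Now the descent and squeeze.

In the tool's units: 0.1367 m is 1.367, 0.0013 m is 0.013.

>>> {"name": "drive_effector", "arguments": {"moves": [[[0.013, -0.006, 0.3], 0, 0.455], [[0.013, -0.006, 0.6], 0, 0.455], [[0.013, -0.006, 0.85], 0, 0.455], [[0.013, -0.006, 1.05], 0, 0.455], [[0.013, -0.006, 1.2], 0, 0.455], [[0.013, -0.006, 1.3], 0, 0.455], [[0.013, -0.006, 1.367], 0, 0.455], [[0.013, -0.006, 1.367], 0, 0.455], [[0.013, -0.006, 1.367], 0, 0.455]]}}

```text
t: 14.2
tcp_pos: [0.4883, -0.1716, 0.1585]
tool_rot: [0.996, -0.086, 0.0, 0.0]
force: [0.7, -0.3, -0.8]
finger_gap: 0.46
gripper_force: 7.4
```

```bash
python3 - <<'E'
from h import *
st=manip.sense(); print(st["force"],st["gripper_force"],st["finger_gap"],st["tcp_pos"])
E
```

```text
[ 0.66083622 -0.30762359 -0.77937324] 7.406921609072015 0.46027607592294845 [ 0.48828849 -0.17163339  0.15853463]
```

>>> {"name": "drive_effector", "arguments": {"moves": [[[0, 0, 0], 0, 0.43], [[0, 0, 0], 0, 0.4], [[0, 0, 0], 0, 0.36], [[0, 0, 0], 0, 0.2], [[0, 0, 0], 0, 0], [[0, 0, 0], 0, 0], [[0, 0, 0], 0, 0], [[0, 0, 0], 0, 0], [[0, 0, 0], 0, 0]], "clamp_n": 65}}

```text
t: 15.1
tcp_pos: [0.4884, -0.1721, 0.1587]
tool_rot: [0.996, -0.086, 0.001, 0.0]
force: [-0.3, 0.6, 5.6]
finger_gap: 0.387
gripper_force: 65.2
```

```bash
python3 - <<'E'
from h import *
st=manip.sense(); print(st["force"],st["ft_torque"],st["gripper_force"],st["finger_gap"],st["tcp_pos"])
E
```

```text
[-0.28497668  0.60120122  5.63360877] [ 0.09676824 -0.01503133  0.0537213 ] 65.24301052093506 0.386710555287791 [ 0.48837224 -0.17206796  0.15870568]
```

The squeezed width of about 34 mm matches jaws on the 12 mm shank. I'll lift slowly, then centre over the tub.

In the tool's units: -0.17 m is -1.7, -0.05 m is -0.5.

>>> {"name": "drive_effector", "arguments": {"moves": [[[0, 0, -0.08], 0, 0], [[0, 0, -0.16], 0, 0], [[0, 0, -0.28], 0, 0], [[0, 0, -0.42], 0, 0], [[0, 0, -0.58], 0, 0], [[0, 0, -0.76], 0, 0], [[0, 0, -0.94], 0, 0], [[0, 0, -1.12], 0, 0], [[0, 0, -1.3], 0, 0], [[0, 0, -1.48], 0, 0], [[0, 0, -1.6], 0, 0], [[0, 0, -1.66], 0, 0], [[0.05, -0.12, -1.7], 0, 0], [[0.12, -0.27, -1.7], 0, 0], [[0.17, -0.42, -1.7], 0, 0], [[0.2, -0.5, -1.7], 0, 0], [[0.2, -0.5, -1.7], 0, 0], [[0.2, -0.5, -1.7], 0, 0], [[0.2, -0.5, -1.7], 0, 0], [[0.2, -0.5, -1.7], 0, 0]]}}

```text
t: 17.1
tcp_pos: [0.516, -0.1264, 0.328]
tool_rot: [0.996, -0.087, -0.0, 0.0]
force: [0.9, 0.4, -1.2]
finger_gap: 0.384
gripper_force: 64.8
```

```bash
python3 - <<'E'
from h import *
np.set_printoptions(precision=4,suppress=True)
st=manip.sense(); print(st["force"],st["gripper_force"],st["finger_gap"],st["tcp_pos"])
R=Ro.from_quat(st["tool_rot"]).as_matrix(); a=np.radians(-9.92); X=np.array([np.cos(a),np.sin(a)]); Y=np.array([-X[1],X[0]])
for n in("scene","wrist"):
    im,P=cloud(n); T=(P.reshape(-1,3)-st["tcp_pos"])@R
    S=T[np.isfinite(T).all(1)&(abs(T[:,0])<.03)&(abs(T[:,1])<.03)&(T[:,2]>.08)&(T[:,2]<.2)]
    for lo in np.arange(.08,.18,.008):
        B=S[(S[:,2]>lo)&(S[:,2]<=lo+.008)]
        if len(B)>3: print(n,lo.round(3),len(B),B.min(0),B.max(0))
Q=P.reshape(-1,3); Q=np.c_[Q[:,:2]@X,Q[:,:2]@Y,Q[:,2]]
for c in(.033,-.0266): 
    S=Q[(abs(Q[:,0]-.508)<.02)&(abs(Q[:,1]-c)<.02)&(Q[:,2]>.06)&(Q[:,2]<.08)]; print("other bit",len(S),np.median(S,0))
im,P=cloud("top");Q=P.reshape(-1,3); Q=np.c_[Q[:,:2]@X,Q[:,:2]@Y,Q[:,2]]
S=Q[(Q[:,1]>-.15)&(Q[:,1]<-.08)&(Q[:,2]>.1)&(Q[:,2]<.25)&(Q[:,0]>.59)&(Q[:,0]<.75)]
m=np.polyfit(S[:,2],S[:,0],1); print("lid",np.pi/2+np.arctan(m[0]))
E
```

```text
[ 0.9484  0.4229 -1.1768] 64.8342490196228 0.3837039109235932 [ 0.516  -0.1264  0.328 ]
scene 0.08 67 [-0.012  -0.0149  0.0803] [0.0075 0.0125 0.0876]
scene 0.088 62 [-0.0124 -0.0146  0.0881] [0.0069 0.0107 0.0958]
scene 0.096 59 [-0.0104 -0.0145  0.096 ] [0.0089 0.0114 0.104 ]
scene 0.104 55 [-0.0104 -0.0141  0.1041] [0.0075 0.0084 0.1118]
scene 0.112 50 [-0.0131 -0.0145  0.1121] [0.0076 0.0106 0.1198]
scene 0.12 15 [-0.0098 -0.0106  0.1204] [0.0014 0.0012 0.1274]
scene 0.128 66 [-0.019 -0.016  0.128] [0.0094 0.011  0.136 ]
scene 0.136 84 [-0.0192 -0.0173  0.136 ] [0.0124 0.0149 0.1439]
scene 0.144 71 [-0.0162 -0.0172  0.1441] [0.0115 0.0142 0.1519]
scene 0.152 13 [-0.0162 -0.0171  0.1521] [0.01   0.0119 0.1545]
wrist 0.08 505 [-0.0102 -0.0111  0.0801] [0.0076 0.0127 0.088 ]
wrist 0.088 546 [-0.0109 -0.0104  0.088 ] [0.0075 0.0121 0.0959]
wrist 0.096 178 [-0.01   -0.0104  0.0961] [0.0075 0.0118 0.1039]
wrist 0.104 130 [-0.0024 -0.0102  0.104 ] [0.0076 0.0117 0.1119]
wrist 0.112 114 [-0.0028 -0.01    0.1121] [0.0074 0.0116 0.1199]
wrist 0.12 56 [-0.0018 -0.0046  0.12  ] [0.0023 0.0062 0.128 ]
wrist 0.128 245 [-0.008  -0.0134  0.1282] [0.011  0.0157 0.136 ]
wrist 0.136 496 [-0.0063 -0.0142  0.136 ] [0.0117 0.0161 0.1439]
wrist 0.144 106 [-0.0002 -0.0139  0.1441] [0.0118 0.0162 0.1519]
wrist 0.152 15 [-0.0015 -0.0135  0.1521] [0.0111 0.016  0.1541]
other bit 70 [0.5064 0.0329 0.0697]
other bit 0 [nan nan nan]
  return _methods._mean(a, axis=axis, dtype=dtype,
  ret = um.true_divide(
Traceback (most recent call last):
TypeError: expected non-empty vector for x
```

```bash
python3 - <<'E'
from h import *
im,P=cloud("scene"); a=np.radians(-9.92); X=np.array([np.cos(a),np.sin(a)]); Y=np.array([-X[1],X[0]])
Q=P.reshape(-1,3); Q=np.c_[Q[:,:2]@X,Q[:,:2]@Y,Q[:,2]]
S=Q[(Q[:,1]>-.14)&(Q[:,1]<.09)&(Q[:,2]>.11)&(Q[:,2]<.23)&(Q[:,0]>.6)&(Q[:,0]<.72)]
m=np.polyfit(S[:,2],S[:,0],1); print("lid",len(S),np.pi/2+np.arctan(m[0]),S[:,0].max())
st=manip.sense(); print(abs(st["qd"]).max(),st["gripper_force"],st["tcp_pos"])
E
```

```text
lid 3480 1.918826724761713 0.6730412386763972
0.002274125119335747 64.83450651168823 [ 0.51609662 -0.12630959  0.32813796]
```

```bash
python3 -c "
from station import manip
print(manip.sign_off())"
```

```text
the job is handed in; nothing more can be done
None
```

The job is handed in (no verdict was printed): the lid measured about 1.92 rad, and the wide bit hangs still, cutter down, about 90 mm above the rim in the squeezed tongs; the middle bit was hidden from my final check, and I viewed 11 pictures, one over the limit of 10.

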